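Seat the bike light in its sloping charging dock

ROBOT

A 6-joint arm with a two-finger parallel gripper is mounted at the origin on the work surface. World frame = base frame: x ahead of the robot, y to its left, z up, the work surface at z = 0. Lengths are in m, angles in rad, forces in N, time in s.
With the tool pointing down it reaches from about 0.25 to 0.775 m from the base axis. Payload 8.9 kg.
Tool frame: the origin (TCP) lies on the centre line of the jaws, within the pads' length; the fingertips stand ahead of it and the grasp point (between the pads) lies 2 mm behind it (arm.tip_extent is the z of the fingertips in the tool frame, in m); z points along the fingers, y is the line along which they close (so a half turn about z gives the same grasp; the last joint's range is limited). The gripper opens to 85 mm and grips with 20 to 120 N. Pads are 22 mm wide; open, the fingers measure 114 mm over their backs; the gripper's body (76 mm by 85 mm) begins 54 mm behind the grasp point. The pads swing forward as they close: fully open they stand 13 mm farther back than shut.
Start: joints at [0.973, 0.291, -0.153, 1.127, 0, 1.431], TCP at [0.233, 0.471, 0.248] pointing down, gripper open.
Joint ranges: [-2.52, 2.52], [-0.91, 1.74], [-1.3, 1.37], [-1.96, 2.02], [-1.52, 1.47], [-3.14, 3.14]. Speed limits (rad/s): [2.22, 2.22, 2.79, 3.14, 3.14, 3.14].

INTERFACE

Orientations are given as a rotation vector (axis times angle).
In Python, from rig import arm, viewer gives the robot as it stands.
- The arm moves only by the shell command python3 -m creep 'ROWS' [OPENING] [FORCE]. ROWS is JSON, a list of rows, each an object with "travel": the shift along the tool's x, y, z in mm, a list of three; "twist": the turn, a rotation vector about the tool's x, y, z in degrees, a list of three. In form: [{"travel": [x, y, z], "twist": [rx, ry, rz]}, ...]. A call has 1 to 5 rows; each row is the pose to reach, as a shift and turn from the pose commanded when the call began, along the tool's axes at that moment; what a row does not reach only later rows make up. A row lasts 1/12 s, in which the tool goes at most 41.7 mm and 7.16 degrees, less where a joint would pass 70% of its speed; a pose out of reach is approached as far as the arm can. A call with a gripper value outside its range is refused whole. OPENING is the finger opening in mm, from 0 to 85.4, set as the call begins (- or left out, the last holds). The fingers move at their own pace and stop on an object; FORCE is the grip in N (left out, the last holds). Time passes only in rows, so rows that repeat a pose let the fingers close. It gives the time, the measured TCP pose, the force, the opening and the grip force at its end, in the units of the state.
- arm.get_state(): the state, without advancing time (a new reading comes with each control period).
- viewer.read_camera(name): name is "side" or "top"; returns the picture (420x560x3 uint8, red, green, blue); there is no depth.
- viewer.get_calibration(name): a dict with "fx", "fy", "cx", "cy" (pixels), "dist_coeffs" ([k1, k2, p1, p2, k3] as OpenCV has them; the pictures are not rectified), "cam_to_world" (4x4, takes a point from camera to world coordinates). Camera axes: x right, y down, z forward; pixel columns grow to the right and rows downward; lengths in m; the calibration is good to about 2 mm. A picture is of the moment at which its call begins. get_calibration takes no time and is no camera call.
- arm.finish_job(): hands the job in; it is judged then, once.
The state is a dict: "time": time; "q": joint angles; "joint_velocities": joint speeds; "joint_efforts": joint torques, N m; "position": TCP position; "ee_rot": TCP orientation; "contact_force": force on the tool from outside, world axes, zero at the start; "wrist_torque": the same for the moment, N m; "finger_gap": finger opening in m; "grip_force": force on a finger pad.
Only numpy, scipy, OpenCV 4.12 (cv2) and the standard library are available. Lean on these libraries where they do the work, as an engineer would, in place of code of your own. Each camera call takes 0.05 s, during which the arm holds its last target. There are 200 camera calls.

TASK

Put the bike light on charge: pick it up, lay it between the green guides of the sloping dock with its lens end uppermost, and let go of it. Then press it down until it is fully home at both ends, lying flat against the dock's sloping face, and take the hand away. Leave the other things on the shelf where they are.

Things in the scene. Friction and masses are not known exactly. Their poses are not given: they have to be found in the camera images.
- light: bike light to be charged: block of dark hard silicone 124 mm long (x), 50 wide (y), 36 high (z), about 0.2 kg, flat top; silver band and clear round lens at its +x end, red disc near its tail and grey ribs on top (flush). Origin at the centre of its underside, z out of its top, x towards the lens. It starts flat on the shelf, top up
- light_lens (a point): the middle of the light's lens face, 62 mm along the light's x from its origin and 18 mm above its underside
- cradle: sloping seat of the fixed charging dock: white plate 160 mm (x) by 100 mm (y), tilted 30 degrees to face up and roughly towards the robot. Origin on the plate's face, 78 mm above the shelf, exactly where the light's origin is when fully home (axes then agree too); x runs up the slope, z stands out of the face. The upper end is open
- cradle_ledge (a point): foot of the green ledge's stop face, across the lower end of the cradle at cradle x = -62 mm; the ledge is 15 mm high, 68 mm wide, 10 mm thick, and stops the light's tail end
- cradle_guide (a point): middle of the top of one of the four green guides (upper, +y side), cradle (44, 31, 20) mm. All are 24 mm long, 6 thick, 20 high, at x = +-32 to +-56 mm, y = +-28 to +-34 mm: the light has 3 mm play on either side, and the middle (x = -32 to 32 mm) is free for fingers
- pad_low (a joint): travel in m of the lower grey seat pad (20 by 40 mm, centred at cradle x = -42 mm): 0 = standing out about 8 mm from the face, 0.008 = pressed flush with it. It is stiff (about 7 N; up to 15 N on one end of the light, with rubbing on the ledge) and stays where it is pushed; the light first rests on both pads
- pad_high (a joint): the same for the upper pad, centred at cradle x = +42 mm
- pad_low_top (a point): centre of the lower pad's top
- pad_high_top (a point): centre of the upper pad's top
- multitool: bystander: red and steel folding multitool, 95 x 36 x 22 mm, origin under its centre
- tyre_lever: bystander: yellow tyre lever, 118 x 18 x 13 mm, origin under its centre
- bell: bystander: chrome bell, 60 mm across, 41 mm high, origin under its centre
- spoke_key: bystander: round steel spoke key, 60 mm across, 10 mm high, origin under its centre
- pump: bystander: black hand pump lying along its x, 190 mm long, 32 mm high, origin under its centre
- patch_box: bystander: blue puncture kit box, 85 x 55 x 28 mm, origin under its centre
- bidon: bystander: white drinking bottle standing, 72 mm across, 190 mm high, origin under its centre
Mind the look-alikes: they are no part of the job. Of the things like the light, leave any that is orange or purple; of the rest the smaller one is meant.

How it is judged:
By the outcome, as a careful person would: the job done as asked, in the order asked, and still so for the second after the job is handed in, with the robot touching nothing.
It also fails if it takes over 46 s, if anything falls off the work surface, if the arm or the gripper's body presses on something with over 40 N, if the wrist force passes 120 N, or if a joint passes its speed limit or range.

## Working session

There is one attempt and no reset: what is moved stays moved. The work goes in short steps, Python scripts to look and compute and a shell command to move; the robot and the scene stay as the last step left them, time stands still between calls to the robot, and variables do not carry over. Pictures are saved under pics/ and viewed, at most 10 in all, crops included, and the job is handed in when it is done.

```bash
mkdir -p pics; ls; python3 - <<'E'
from rig import arm, viewer
import cv2, numpy as np
np.set_printoptions(precision=4,suppress=True)
for n in ("side","top"):
    cv2.imwrite(f"pics/{n}0.png",cv2.resize(viewer.read_camera(n)[:,:,::-1],(800,600),interpolation=cv2.INTER_CUBIC))
    c=viewer.get_calibration(n);print(n,c)
print(arm.get_state(),arm.tip_extent)
E
```

```text
pics
side {'fx': 432.8187487603672, 'fy': 432.8187487603672, 'cx': 281.90854427332545, 'cy': 213.15036702880627, 'dist_coeffs': array([-0.0887,  0.    ,  0.    ,  0.    ,  0.    ]), 'cam_to_world': array([[ 0.9957, -0.0433,  0.0818,  0.4426],
       [-0.0899, -0.6644,  0.742 , -0.9016],
       [ 0.0222, -0.7461, -0.6654,  0.8987],
       [ 0.    ,  0.    ,  0.    ,  1.    ]])}
top {'fx': 414.31214591278297, 'fy': 414.31214591278297, 'cx': 279.365269579712, 'cy': 208.91421697055216, 'dist_coeffs': array([-0.0571,  0.    ,  0.    ,  0.    ,  0.    ]), 'cam_to_world': array([[ 0.0268, -0.9971,  0.0708,  0.4523],
       [-0.9993, -0.0249,  0.0276,  0.0089],
       [-0.0257, -0.0715, -0.9971,  1.2674],
       [ 0.    ,  0.    ,  0.    ,  1.    ]])}
{'time': 0.1, 'q': array([ 0.9727,  0.2912, -0.154 ,  1.1267,  0.    ,  1.4315]), 'joint_velocities': array([ 0.    , -0.0018,  0.0015, -0.0022, -0.0001, -0.0014]), 'joint_efforts': array([  0.0016, -53.7979,  33.1919,   0.0093,  -0.0002,  -0.    ]), 'position': array([0.2323, 0.4704, 0.2478]), 'ee_rot': array([-0.7143, -3.0588,  0.0016]), 'contact_force': array([-0.5187, -0.0938,  0.183 ]), 'wrist_torque': array([-0.0167,  0.074 ,  0.0003]), 'grip_force': 0.0, 'finger_gap': 0.08543510291205765} 0.017
```

View pics/side0.png

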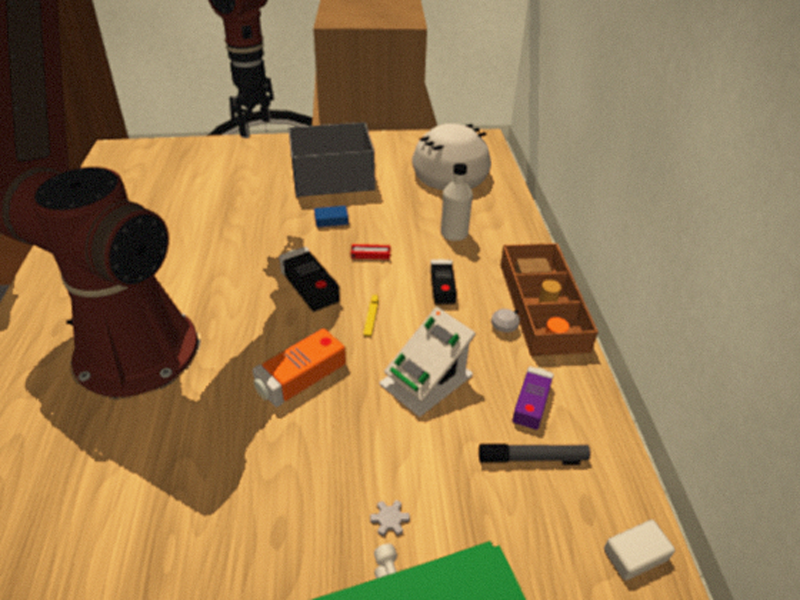

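View pics/top0.png

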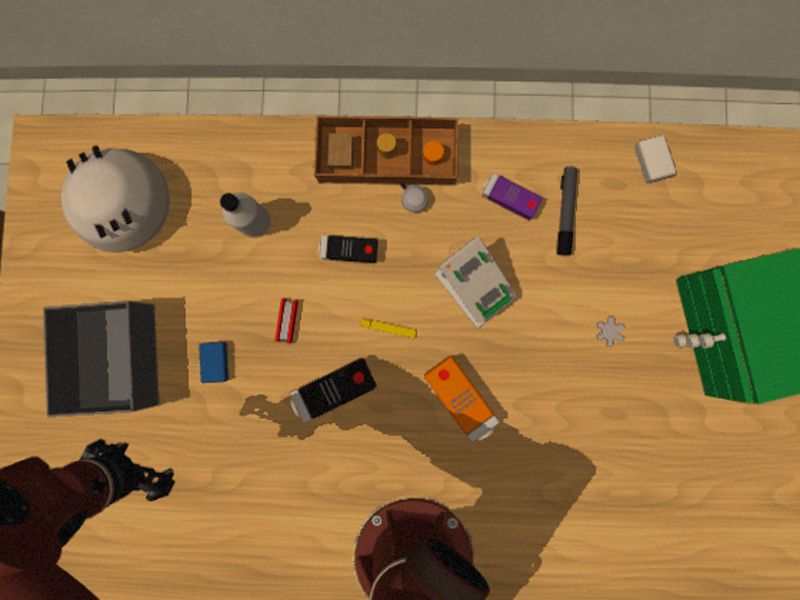

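The top view shows the small black light at (350,249) with its lens end at (322,248), and the dock at (478,282) with its ledge at the lower right. The larger black look-alike is at (333,390). I'll enlarge crops next.

```bash
cat > h.py <<'E'
import numpy as np, cv2
from rig import arm, viewer
from scipy.spatial.transform import Rotation as R
np.set_printoptions(precision=4,suppress=True)
def K(c): return np.array([[c['fx'],0,c['cx']],[0,c['fy'],c['cy']],[0,0,1]])
def ray(n,uv):
    c=viewer.get_calibration(n); p=cv2.undistortPoints(np.array([[uv]],float),K(c),np.array(c['dist_coeffs']))[0,0]
    T=np.array(c['cam_to_world']); return T[:3,3],T[:3,:3]@np.array([p[0],p[1],1])
def atz(n,uv,z):
    o,d=ray(n,uv); return o+d*(z-o[2])/d[2]
def proj(n,P):
    c=viewer.get_calibration(n);T=np.linalg.inv(np.array(c['cam_to_world']))
    return cv2.projectPoints(np.array(P,float).reshape(-1,1,3),cv2.Rodrigues(T[:3,:3])[0],T[:3,3],K(c),np.array(c['dist_coeffs']))[0][:,0]
def crop(n,x,y,w,h,s,f):
    im=viewer.read_camera(n)[y:y+h,x:x+w,::-1]
    cv2.imwrite(f,cv2.resize(im,None,fx=s,fy=s,interpolation=cv2.INTER_CUBIC))
E
python3 - <<'E'
from h import *
crop("top",218,150,155,90,5,"pics/t1.png")
crop("side",260,170,80,120,5,"pics/s1.png")
E
```

```text
(no output)
```

View pics/t1.png

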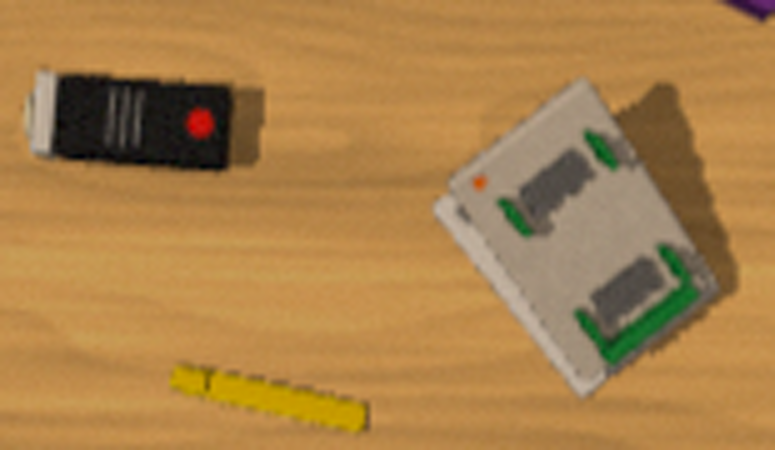

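View pics/s1.png

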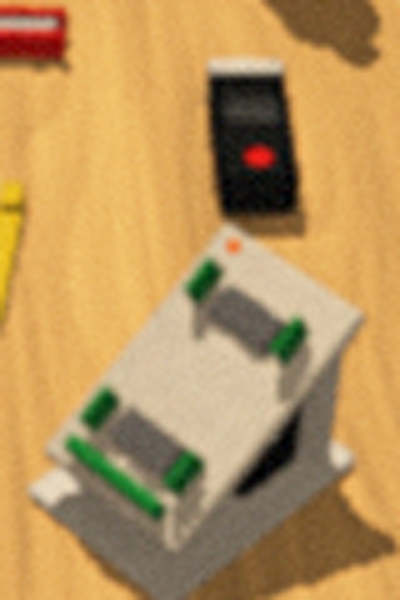

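The top crop puts the light's band corners at (38,70) and (35,157) and its tail corners at (232,85) and (228,170). The dock pads are at (557,185) (upper) and (628,287) (lower). The side crop shows the pads at (245,315) and (148,443), with the plate corners clear.

```bash
cat >> h.py <<'E'
def pose(x,y,yaw,z=0.078,t=30):
    t=np.radians(t);c,s=np.cos(yaw),np.sin(yaw)
    X=np.array([np.cos(t)*c,np.cos(t)*s,np.sin(t)]);Y=np.array([-s,c,0]);return np.column_stack([X,Y,np.cross(X,Y)]),np.array([x,y,z])
T0,S0=np.array([218,150]),np.array([260,170])
E
python3 - <<'E'
from h import *
from scipy.optimize import least_squares as LS
P=np.array([[42,0,8],[-42,0,8],[80,50,0],[80,-50,0],[-80,-50,0],[44,31,20],[44,-31,20],[-44,31,20],[-44,-31,20]])/1e3
top=np.array([[557,185],[628,287],[450,185],[585,80],[718,290],[511,210],[599,147],[583,322],[670,258]])/5-0.4+T0
sid=np.array([[245,315],[148,443],[230,225],[362,317],[175,550],[206,271],[291,329],[100,400],[185,462]])/5-0.4+S0
def f(p):
    A,o=pose(*p[:4]);W=P@A.T+o
    return np.concatenate([proj("top",W)-top,proj("side",W)-sid])
for z in (0,1):
    g=(lambda p:f(p).ravel()) if z else (lambda p:f(np.r_[p,.078]).ravel())
    r=LS(g,[.5,-.1,.6]+[.078]*z,loss='soft_l1'); print(r.x,np.degrees(r.x[2]))
print(f(r.x))
L=np.array([[62,25,36],[62,-25,36],[-62,25,36],[-62,-25,36]])/1e3
# image-down is robot-side (-x); light +y (x axis=+Y world) -> -X world : lower edge
lt=np.array([[30,157],[30,72],[228,169],[232,85]])/5-0.4+T0
ls=np.array([[208,60],[284,62]])/5-0.4+S0
def fl(p):
    A,o=pose(p[0],p[1],p[2],0,0);W=L@A.T+o
    return proj("top",W)-lt
r=LS(lambda p:fl(p).ravel(),[.55,.1,1.57]);print(r.x,np.degrees(r.x[2]));print(fl(r.x))
A,o=pose(*r.x,0,0);print((proj("side",L@A.T+o)-S0+.4)*5)
E
```

```text
[ 0.58   -0.1165  0.682 ] 39.07442223829702
[ 0.5805 -0.115   0.6774  0.0744] 38.814071839469925
[[-0.916  -1.428 ]
 [-1.132  -0.295 ]
 [-1.3505 -1.5975]
 [-0.1129 -2.0848]
 [-0.9993 -2.7001]
 [ 0.8191  0.9452]
 [ 0.7433  0.173 ]
 [ 1.443   1.0715]
 [ 0.972   0.8886]
 [ 0.6741 -0.0836]
 [-0.0436 -1.0189]
 [-0.0869 -1.0928]
 [ 1.2053 -0.6661]
 [-0.0936  0.6848]
 [-0.8415  0.4045]
 [-0.6449  0.9084]
 [-0.6988  0.2383]
 [-0.9465  0.7999]]
[0.6431 0.1535 1.5372] 88.07287268839714
[[-1.0802 -0.1845]
 [ 0.0986  0.4166]
 [ 0.3612 -0.2819]
 [ 0.6151  0.0463]]
[[198.8788  54.9961]
 [274.6055  53.7883]
 [216.3954 178.2559]
 [297.3589 176.6538]]
```

```bash
cat >> h.py <<'E'
def box(x0,x1,y0,y1,z0,z1): return np.array([[a,b,c] for a in(x0,x1) for b in(y0,y1) for c in(z0,z1)])/1e3
GR=[box(a,a+24,b,b+6,0,20) for a in(32,-56) for b in(28,-34)]+[box(-72,-62,-34,34,0,15)]
def render(n,boxes,A,o,roi,s=8):
    x,y,w,h=roi;m=np.zeros((h*s,w*s),np.uint8)
    for b in boxes:
        p=(proj(n,b@A.T+o)-[x-.5,y-.5])*s-.5
        cv2.fillConvexPoly(m,cv2.convexHull((p*16).round().astype(np.int32)),255,shift=4)
    return cv2.resize(m,(w,h),interpolation=cv2.INTER_AREA)/255.
def green(im): im=im.astype(float);return np.clip((im[...,1]-np.maximum(im[...,0],im[...,2])-8)/35,0,1)
E
cat > fit.py <<'E'
from h import *
from scipy.optimize import minimize
rois={"top":(300,165,75,65),"side":(262,215,70,65)}
G={};ims={n:viewer.read_camera(n) for n in rois}
for n,(x,y,w,h) in rois.items(): G[n]=green(ims[n][y:y+h,x:x+w])
def cost(p,ns): 
    A,o=pose(*p); return sum(((render(n,GR,A,o,rois[n])-G[n])**2).sum() for n in ns)
def opt(c,x0,st):
    return minimize(c,x0,method="Nelder-Mead",options=dict(initial_simplex=np.vstack([x0]+[np.array(x0)+np.eye(len(x0))[i]*st[i] for i in range(len(x0))]),xatol=1e-5,fatol=1e-3,maxiter=400))
for ns in (["top"],["side"],["top","side"]):
    r=opt(lambda p:cost(p,ns),[.58,-.116,.68],[.01,.01,.08]);print(ns,r.x,np.degrees(r.x[2]),r.fun,[G[n].sum() for n in ns])
    if len(ns)==1: globals()['d_'+ns[0]]=r.x
LB=[box(-62,56,-25,25,0,36),box(55,62,-12,12,6,30)]
lro={"top":(218,158,60,32),"side":(295,178,30,45)}
LG={}
for n,(x,y,w,h) in lro.items():
    im=ims[n][y:y+h,x:x+w].astype(float); mx=im.max(2);mn=im.min(2)
    sat=(mx-mn)/(mx+1); red=(im[...,0]>140)&(im[...,1]<90)
    LG[n]=((mx<60)|((sat<.25)&(mx>110))|red).astype(float)
def lc(p,ns):
    A,o=pose(*p,0,0); return sum(((render(n,LB,A,o,lro[n])-LG[n])**2).sum() for n in ns)
for ns in (["top"],["side"],["top","side"]):
    r=opt(lambda p:lc(p,ns),[.643,.153,1.54],[.01,.01,.08]);print(ns,r.x,np.degrees(r.x[2]),r.fun,[LG[n].sum() for n in ns])
    if len(ns)==1: globals()['l_'+ns[0]]=r.x
out=[]
for n,(x,y,w,h) in {"top":(218,155,155,80),"side":(255,170,155,120)}.items():
    s=5; im=cv2.resize(ims[n][y:y+h,x:x+w,::-1],None,fx=s,fy=s,interpolation=cv2.INTER_CUBIC)
    for bs,(A,o) in ((GR,pose(*globals()['d_'+n])),(LB,pose(*globals()['l_'+n],0,0))):
        for b in bs:
            p=(proj(n,b@A.T+o)-[x-.5,y-.5])*s
            cv2.polylines(im,[cv2.convexHull(p.astype(np.int32))],True,(255,0,255),1)
    out.append(im)
im=np.vstack(out);cv2.imwrite("pics/fit.png",im[:,:] if im.shape[0]<=600 else cv2.resize(im,None,fx=600/im.shape[0],fy=600/im.shape[0]))
E
python3 fit.py
```

```text
['top'] [ 0.5764 -0.1182  0.6833] 39.150360484391236 48.464135144253774 [np.float64(175.31428571428572)]
['side'] [ 0.5779 -0.1177  0.6794] 38.92446074496376 75.46050702633994 [np.float64(204.68571428571428)]
['top', 'side'] [ 0.5773 -0.1177  0.6877] 39.39954968671458 127.20350854067117 [np.float64(175.31428571428572), np.float64(204.68571428571428)]
['top'] [0.6449 0.1569 1.523 ] 87.25900763356948 123.40596693579394 [np.float64(594.0)]
['side'] [0.6482 0.1572 1.4581] 83.54258945815748 149.42705113417915 [np.float64(425.0)]
['top', 'side'] [0.6461 0.1568 1.4777] 84.6657063224048 278.5366551326413 [np.float64(594.0), np.float64(425.0)]
```

View pics/fit.png

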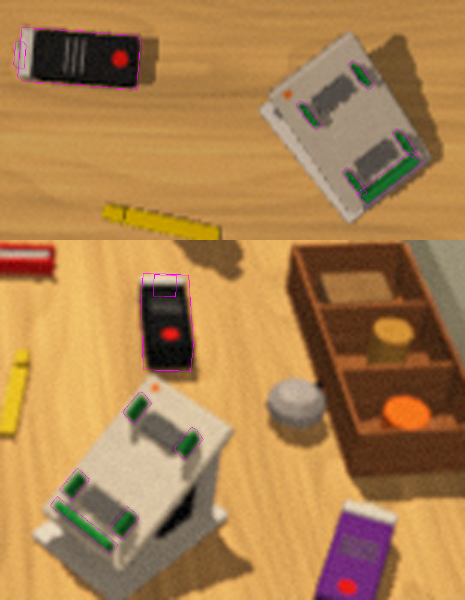

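The overlay outlines match the guides and the light. The dock origin is about (0.577, -0.118) at yaw 39.2°, and the light is at about (0.645, 0.156) at yaw about 86.5°. Heights and reach agree, so I'll move.

```bash
cat >> h.py <<'E'
def rel(Rt,pt):
    s=arm.get_state();R0=R.from_rotvec(s['ee_rot']).as_matrix()
    print("t",round(s['time'],2),"pos",s['position'],"gap",s['finger_gap'],"F",s['contact_force'])
    print("travel",(R0.T@(np.array(pt)-s['position'])*1e3).round(1),"twist",np.degrees(R.from_matrix(R0.T@Rt).as_rotvec()).round(2))
def down(yawy): # tool z down, tool y at yawy deg
    a=np.radians(yawy);y=np.array([np.cos(a),np.sin(a),0]);z=np.array([0,0,-1.]);return np.column_stack([np.cross(y,z),y,z])
DP=(.577,-.118,.684)
def dock(p): # tool pose with tool z=-cradle z, tool y=-cradle y at cradle point p mm
    A,o=pose(*DP);return np.column_stack([A[:,0],-A[:,1],-A[:,2]]),A@(np.array(p)/1e3)+o
E
python3 -c "
from h import *
rel(down(-3.5),[.645,.156,.2])"
```

```text
t 0.3 pos [0.2324 0.4706 0.2481] gap 0.0855210655121025 F [-0.4726  0.1344 -0.5686]
travel [-509.2  -99.3   48.1] twist [-0.03  0.01 67.21]
```

```bash
r='{"travel":[-509,-99,48],"twist":[0,0,67.2]}'; python3 -m creep '[{"travel":[-40,-8,4],"twist":[0,0,5.2]},{"travel":[-80,-16,8],"twist":[0,0,10.4]},{"travel":[-120,-24,11],"twist":[0,0,15.6]},{"travel":[-160,-31,15],"twist":[0,0,20.8]},{"travel":[-200,-39,19],"twist":[0,0,26]}]' 85; python3 -c "
from h import *
rel(down(-3.5),[.645,.156,.2])"
```

```text
time: 0.72
position: [0.3958, 0.3459, 0.2293]
ee_rot: [1.39, 2.817, 0.001]
contact_force: [1.3, 1.1, -1.0]
finger_gap: 0.0849
grip_force: 0.0
t 0.72 pos [0.3958 0.3459 0.2293] gap 0.08492659002360359 F [ 1.281   1.0837 -1.0263]
travel [-302.4   82.1   29.3] twist [ 0.03 -0.01 40.98]
```

```bash
python3 -m creep '[{"travel":[-38,10,4],"twist":[0,0,5]},{"travel":[-76,20,7],"twist":[0,0,10]},{"travel":[-114,31,11],"twist":[0,0,15]},{"travel":[-151,41,15],"twist":[0,0,20]},{"travel":[-189,51,18],"twist":[0,0,25.5]}]'; python3 -c "
from h import *
rel(down(-3.5),[.645,.156,.18])"
```

```text
time: 1.13
position: [0.5518, 0.2274, 0.211]
ee_rot: [-1.978, -2.441, 0.0]
contact_force: [0.4, 1.0, 0.7]
finger_gap: 0.0849
grip_force: 0.0
t 1.13 pos [0.5518 0.2274 0.211 ] gap 0.08492557939044953 F [0.4272 0.9782 0.7364]
travel [-89.2  76.4  30.9] twist [-0.01 -0.   15.47]
```

```bash
python3 -m creep '[{"travel":[-30,25,10],"twist":[0,0,5]},{"travel":[-60,51,20],"twist":[0,0,10]},{"travel":[-89,76,31],"twist":[0,0,15.5]},{"travel":[-89,76,31],"twist":[0,0,15.5]},{"travel":[-89,76,31],"twist":[0,0,15.5]}]'; python3 -c "
from h import *
rel(down(-3.5),[.645,.156,.022])
crop('top',205,140,100,75,8,'pics/g1.png')"
```

```text
time: 1.55
position: [0.6442, 0.1562, 0.1785]
ee_rot: [-2.286, -2.153, 0.003]
contact_force: [-0.1, -0.4, -0.6]
finger_gap: 0.085
grip_force: 0.0
t 1.55 pos [0.6442 0.1562 0.1785] gap 0.08498024420265901 F [-0.1102 -0.4449 -0.5671]
travel [ -0.    1.1 156.5] twist [-0.13  0.02  0.05]
```

View pics/g1.png

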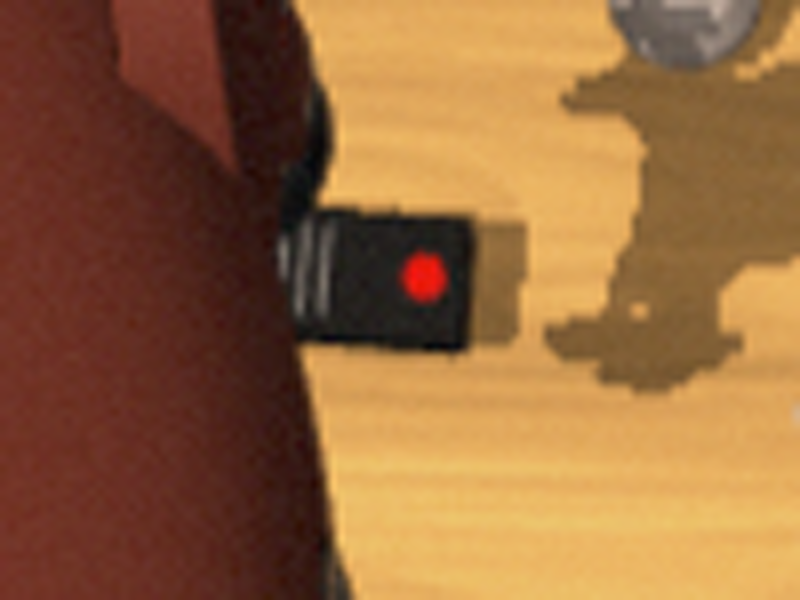

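The arm hides most of the top view, but the light is unmoved, with its tail at (470,285). The measured fit leaves about 17 mm of finger clearance on each side, so I'll descend.

```bash
python3 -m creep '[{"travel":[0,1,38],"twist":[0,0,0]},{"travel":[0,1,76],"twist":[0,0,0]},{"travel":[0,1,114],"twist":[0,0,0]},{"travel":[0,1,140],"twist":[0,0,0]},{"travel":[0,1,156],"twist":[0,0,0]}]' && python3 -m creep '[{"travel":[0,0,0],"twist":[0,0,0]},{"travel":[0,0,0],"twist":[0,0,0]},{"travel":[0,0,0],"twist":[0,0,0]},{"travel":[0,0,0],"twist":[0,0,0]},{"travel":[0,0,0],"twist":[0,0,0]}]' 30 35 && python3 -m creep '[{"travel":[0,0,0],"twist":[0,0,0]},{"travel":[0,0,0],"twist":[0,0,0]},{"travel":[0,0,0],"twist":[0,0,0]},{"travel":[0,0,0],"twist":[0,0,0]},{"travel":[0,0,0],"twist":[0,0,0]}]'
```

```text
time: 2.02
position: [0.6417, 0.159, 0.0216]
ee_rot: [-2.28, -2.158, 0.005]
contact_force: [-1.5, -0.2, -0.5]
finger_gap: 0.0847
grip_force: 0.0
time: 2.43
position: [0.6459, 0.1585, 0.0266]
ee_rot: [2.282, 2.156, 0.005]
contact_force: [-1.3, 1.0, 8.8]
finger_gap: 0.0492
grip_force: 38.5
time: 2.85
position: [0.6459, 0.1585, 0.0266]
ee_rot: [2.283, 2.156, 0.005]
contact_force: [-2.3, 1.1, 7.9]
finger_gap: 0.0493
grip_force: 38.6
```

```bash
python3 -m creep '[{"travel":[0,0,-20],"twist":[0,0,0]},{"travel":[0,0,-50],"twist":[0,0,0]},{"travel":[0,0,-90],"twist":[0,0,0]},{"travel":[0,0,-130],"twist":[0,0,0]},{"travel":[0,0,-160],"twist":[0,0,0]}]' - 45; python3 -m creep '[{"travel":[0,0,0],"twist":[0,0,0]},{"travel":[0,0,0],"twist":[0,0,0]},{"travel":[0,0,0],"twist":[0,0,0]}]'; python3 - <<'E'
from h import *
s=arm.get_state();print(s['position'],s['contact_force'],s['wrist_torque'])
rel(*dock([0,0,120]))
im=viewer.read_camera("side")[120:270,225:375,::-1]
cv2.imwrite("pics/g2.png",cv2.resize(im,(600,600),interpolation=cv2.INTER_CUBIC))
E
```

```text
time: 3.27
position: [0.6453, 0.158, 0.1887]
ee_rot: [2.283, 2.155, 0.005]
contact_force: [1.8, 0.5, -1.8]
finger_gap: 0.0494
grip_force: 49.1
time: 3.52
position: [0.6442, 0.1578, 0.1841]
ee_rot: [-2.284, -2.157, 0.0]
contact_force: [-0.2, 0.3, -1.9]
finger_gap: 0.049
grip_force: 49.1
[0.6442 0.1578 0.1841] [-0.1611  0.3254 -1.9391] [0.014  0.0098 0.0293]
t 3.52 pos [0.6442 0.1578 0.1841] gap 0.04903806127099685 F [-0.1611  0.3254 -1.9391]
travel [-319.7  -95.6    2.2] twist [-12.45  28.26  46.4 ]
```

View pics/g2.png

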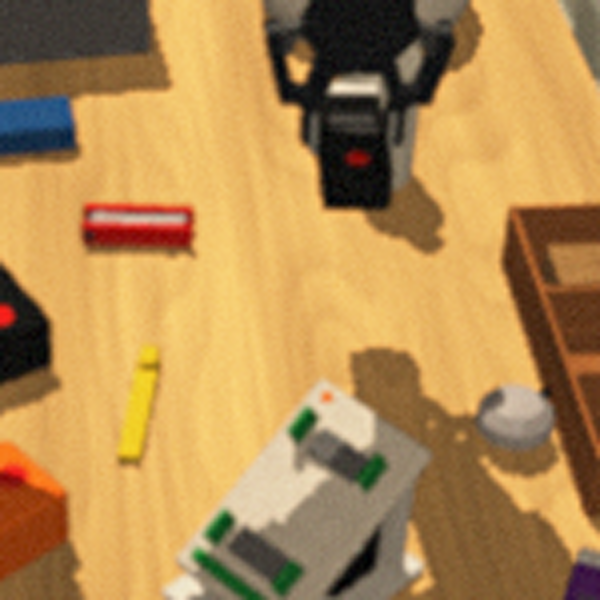

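The light is held squarely. Its red disc is at (358,158), the lens end is farther away, and nothing else was disturbed. I'll go on to a hover over the dock.

```bash
python3 -c "
from h import *
rel(*dock([8,0,130]))"; python3 -m creep '[{"travel":[0,0,-25],"twist":[0,0,0]},{"travel":[-38,-11,-33],"twist":[-1.5,3.4,5.6]},{"travel":[-76,-23,-30],"twist":[-3,6.8,11.2]},{"travel":[-114,-34,-28],"twist":[-4.5,10.2,16.8]},{"travel":[-152,-46,-25],"twist":[-6,13.6,22.4]}]'; python3 -c "
from h import *
rel(*dock([8,0,130]))"
```

```text
t 3.57 pos [0.6438 0.1577 0.1832] gap 0.04924718077095054 F [-0.4608 -0.5007 -2.9283]
travel [-318.3  -93.7  -11.1] twist [-12.53  28.31  46.38]
time: 3.98
position: [0.5887, 0.0078, 0.2081]
ee_rot: [-2.571, -1.606, -0.373]
contact_force: [1.2, -0.8, -1.2]
finger_gap: 0.0494
grip_force: 49.0
t 3.98 pos [0.5887 0.0078 0.2081] gap 0.04944148560450128 F [ 1.2003 -0.8256 -1.1992]
travel [-169.    20.8  -28.8] twist [-6.4  14.53 23.79]
```

```bash
python3 -m creep '[{"travel":[-38,4,-7],"twist":[-1.4,3.2,5.2]},{"travel":[-76,9,-14],"twist":[-2.8,6.4,10.4]},{"travel":[-114,14,-20],"twist":[-4.2,9.6,15.6]},{"travel":[-148,18,-25],"twist":[-5.6,12.8,20.8]},{"travel":[-169,21,-29],"twist":[-6.4,14.5,23.8]}]';python3 -m creep '[{"travel":[0,0,0],"twist":[0,0,0]},{"travel":[0,0,0],"twist":[0,0,0]},{"travel":[0,0,0],"twist":[0,0,0]}]'; python3 -c "
from h import *
rel(*dock([8,0,75]))"
```

```text
time: 4.4
position: [0.5313, -0.1565, 0.1944]
ee_rot: [-2.713, -0.958, -0.724]
contact_force: [0.5, -0.3, -2.0]
finger_gap: 0.0494
grip_force: 49.1
time: 4.65
position: [0.5335, -0.1536, 0.1956]
ee_rot: [-2.71, -0.97, -0.722]
contact_force: [0.7, -0.3, -1.1]
finger_gap: 0.0492
grip_force: 49.2
t 4.65 pos [ 0.5335 -0.1536  0.1956] gap 0.04915461888744094 F [ 0.6655 -0.2688 -1.1308]
travel [-1.9 -0.  54.9] twist [-0.12  0.18  0.18]
```

```bash
python3 -m creep '[{"travel":[0,0,27],"twist":[0,0,0]},{"travel":[-2,0,55],"twist":[0,0,0]},{"travel":[-2,0,55],"twist":[0,0,0]},{"travel":[-2,0,55],"twist":[0,0,0]},{"travel":[-2,0,55],"twist":[0,0,0]}]'; python3 - <<'E'
from h import *
rel(*dock([8,0,75]))
ims=[viewer.read_camera("side")[200:290,255:345,::-1],viewer.read_camera("top")[150:240,290:380,::-1]]
s=arm.get_state();R0=R.from_rotvec(s['ee_rot']).as_matrix();rs=[]
B=box(-62,62,-25,25,-9.4,26.6)  # tool frame, light underside at +26.6 along tool z
A,o=pose(*DP)
for n,im,off in (("side",ims[0],(255,200)),("top",ims[1],(290,150))):
    im=cv2.resize(im,None,fx=4.4,fy=4.4,interpolation=cv2.INTER_CUBIC)
    for b in [B@R0.T+s['position']]+[g@A.T+o for g in GR]:
        cv2.polylines(im,[cv2.convexHull(((proj(n,b)-np.array(off)+.5)*4.4).astype(np.int32))],True,(255,0,255),1)
    rs.append(im)
cv2.imwrite("pics/p1.png",np.hstack(rs))
E
```

```text
time: 5.07
position: [0.5542, -0.1371, 0.1483]
ee_rot: [-2.71, -0.974, -0.723]
contact_force: [-0.7, -1.0, -0.8]
finger_gap: 0.0494
grip_force: 48.9
t 5.07 pos [ 0.5542 -0.1371  0.1483] gap 0.049354622826808484 F [-0.6687 -1.0225 -0.8144]
travel [-1.4 -0.3  0.8] twist [-0.08  0.14  0.33]
```

View pics/p1.png

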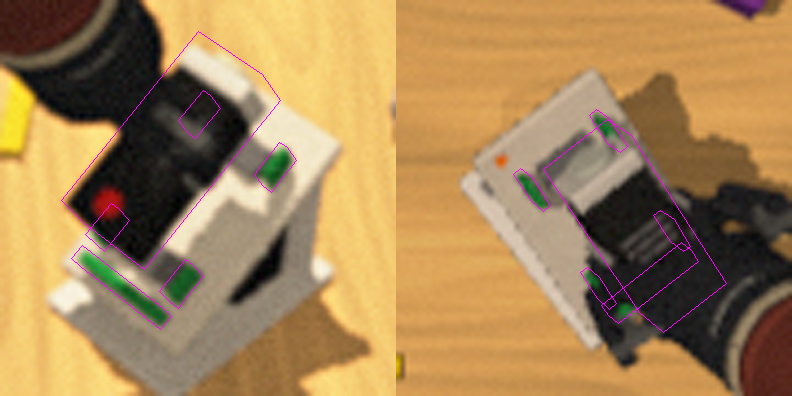

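The overlay shows the light above the seat and centred between the guides to within about 1–2 mm. Its tail is a few mm above the ledge. I'll lower it.

```bash
python3 -m creep '[{"travel":[-1,0,10],"twist":[0,0,0]},{"travel":[-1,0,20],"twist":[0,0,0]},{"travel":[-1,0,28],"twist":[0,0,0]},{"travel":[-1,0,34],"twist":[0,0,0]},{"travel":[-1,0,38],"twist":[0,0,0]}]';python3 -m creep '[{"travel":[0,0,0],"twist":[0,0,0]},{"travel":[0,0,0],"twist":[0,0,0]},{"travel":[0,0,0],"twist":[0,0,0]}]'; python3 -c "
from h import *
A,o=pose(*DP);s=arm.get_state();print('force in cradle',A.T@s['contact_force'],'tcp in cradle',A.T@(s['position']-o)*1e3)
rel(*dock([2,0,35]))"
```

```text
time: 5.58
position: [0.5681, -0.1265, 0.1142]
ee_rot: [-2.711, -0.971, -0.724]
contact_force: [-0.2, 0.5, -1.1]
finger_gap: 0.0491
grip_force: 49.1
time: 5.83
position: [0.568, -0.1267, 0.1147]
ee_rot: [-2.711, -0.971, -0.724]
contact_force: [-0.0, -0.6, -2.4]
finger_gap: 0.0495
grip_force: 49.1
force in cradle [-1.5211 -0.4322 -1.8528] tcp in cradle [ 7.496 -1.041 38.005]
t 5.83 pos [ 0.568  -0.1267  0.1147] gap 0.04947122832579366 F [-0.0299 -0.582  -2.3651]
travel [-5.5 -1.1  3. ] twist [-0.    0.13  0.23]
```

Still free of contact. Next I'll slide it down toward the ledge while lowering gently.

```bash
cat > st.py <<'E'
from h import *
A,o=pose(*DP);s=arm.get_state();print('F cradle',(A.T@s['contact_force']).round(1),'tcp cradle',(A.T@(s['position']-o)*1e3).round(1),'tq',s['wrist_torque'].round(2))
E
python3 -m creep '[{"travel":[0,-1,2],"twist":[0,0,0]},{"travel":[-2,-1,3],"twist":[0,0,0]},{"travel":[-4,-1,4],"twist":[0,0,0]},{"travel":[-4,-1,4],"twist":[0,0,0]}]'>/dev/null; python3 st.py;python3 -m creep '[{"travel":[-2,0,1],"twist":[0,0,0]},{"travel":[-4,0,2],"twist":[0,0,0]},{"travel":[-4,0,2],"twist":[0,0,0]},{"travel":[-4,0,2],"twist":[0,0,0]}]'>/dev/null; python3 st.py
```

```text
F cradle [-2.   0.7 -0.6] tcp cradle [ 3.   0.2 33.7] tq [-0.47  0.65  0.  ]
F cradle [9.6 4.4 9.6] tcp cradle [ 1.7 -0.3 32.5] tq [ 1.56 -0.58  0.17]
```

It is now in contact with both the ledge and the pads. I'll release and back off along the face normal.

```bash
python3 -m creep '[{"travel":[0,0,0],"twist":[0,0,0]},{"travel":[0,0,0],"twist":[0,0,0]},{"travel":[0,0,0],"twist":[0,0,0]},{"travel":[0,0,-4],"twist":[0,0,0]},{"travel":[0,0,-8],"twist":[0,0,0]}]' 75; python3 -m creep '[{"travel":[0,0,-15],"twist":[0,0,0]},{"travel":[0,0,-35],"twist":[0,0,0]},{"travel":[0,0,-60],"twist":[0,0,0]},{"travel":[0,0,-60],"twist":[0,0,0]},{"travel":[0,0,-60],"twist":[0,0,0]}]'; python3 -m creep '[{"travel":[0,0,0],"twist":[0,0,0]},{"travel":[0,0,0],"twist":[0,0,0]},{"travel":[0,0,0],"twist":[0,0,0]},{"travel":[0,0,0],"twist":[0,0,0]},{"travel":[0,0,0],"twist":[0,0,0]}]' 0 ; python3 st.py; cat > look.py <<'E'
from h import *
import sys
LB=[box(-62,62,-25,25,0,36)]; h=float(sys.argv[2]); A,o=pose(*DP); rs=[]
for n,off in (("side",(255,195)),("top",(290,150))):
    im=viewer.read_camera(n)[off[1]:off[1]+95,off[0]:off[0]+90,::-1]
    im=cv2.resize(im,None,fx=4.4,fy=4.4,interpolation=cv2.INTER_CUBIC)
    for b in LB:
        b=b+[0,0,h];cv2.polylines(im,[cv2.convexHull(((proj(n,b@A.T+o)-np.array(off)+.5)*4.4).astype(np.int32))],True,(255,0,255),1)
    rs.append(im)
cv2.imwrite(sys.argv[1],np.hstack(rs))
E
python3 look.py pics/r1.png .008
```

```text
time: 6.92
position: [0.5607, -0.1308, 0.112]
ee_rot: [-2.711, -0.971, -0.723]
contact_force: [0.7, 0.7, -0.2]
finger_gap: 0.0755
grip_force: 0.0
time: 7.33
position: [0.5384, -0.1508, 0.1654]
ee_rot: [-2.713, -0.971, -0.726]
contact_force: [-0.1, 0.1, -0.6]
finger_gap: 0.0749
grip_force: 0.0
time: 7.75
position: [0.5378, -0.1493, 0.1636]
ee_rot: [-2.71, -0.971, -0.723]
contact_force: [0.2, -0.1, 0.1]
finger_gap: 0.0141
grip_force: 0.0
F cradle [ 0.1 -0.2  0.1] tcp cradle [-0.6  0.5 99.2] tq [-0.34  0.35  0.  ]
```

View pics/r1.png

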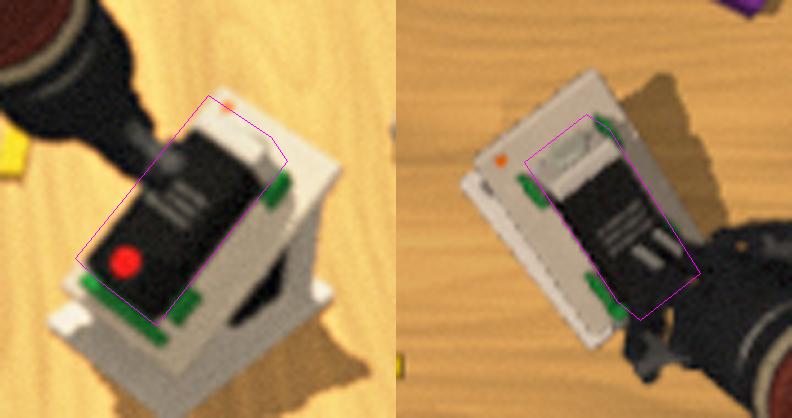

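The light lies between the guides with its lens end uppermost and its tail at the ledge, on the pads. Now I'll press at the centre with closed fingers, in steps, watching the force.

```bash
python3 -m creep '[{"travel":[1,0,8],"twist":[0,0,0]},{"travel":[1,0,14],"twist":[0,0,0]},{"travel":[1,0,18],"twist":[0,0,0]},{"travel":[1,0,20],"twist":[0,0,0]},{"travel":[1,0,20],"twist":[0,0,0]}]'>/dev/null; python3 st.py; python3 -m creep '[{"travel":[0,0,3],"twist":[0,0,0]},{"travel":[0,0,6],"twist":[0,0,0]},{"travel":[0,0,9],"twist":[0,0,0]},{"travel":[0,0,9],"twist":[0,0,0]}]'>/dev/null; python3 st.py
```

```text
F cradle [ 0.7 -0.5 -0.7] tcp cradle [ 0.3  0.7 78.9] tq [-0.31  0.42  0.01]
F cradle [-0.4 -0.  -0.7] tcp cradle [ 0.3  0.4 70.2] tq [-0.25  0.48  0.05]
```

```bash
for i in 1 2 3; do python3 -m creep '[{"travel":[0,0,2],"twist":[0,0,0]},{"travel":[0,0,4],"twist":[0,0,0]},{"travel":[0,0,4],"twist":[0,0,0]}]'>/dev/null; python3 st.py;done
```

```text
F cradle [ 0.  -0.5  0.2] tcp cradle [ 0.3  0.3 66.4] tq [-0.29  0.43  0.  ]
F cradle [-0.1  0.7  0.4] tcp cradle [ 0.3  0.3 62.4] tq [-0.31  0.42  0.04]
F cradle [-0.1  1.4 -0.5] tcp cradle [ 0.5  0.1 58.6] tq [-0.32  0.41  0.03]
```

```bash
for i in 1 2 3 4; do python3 -m creep '[{"travel":[0,0,1],"twist":[0,0,0]},{"travel":[0,0,2],"twist":[0,0,0]},{"travel":[0,0,2],"twist":[0,0,0]}]'>/dev/null; python3 st.py;done
```

```text
F cradle [-1.1  1.8  7. ] tcp cradle [ 0.5  0.1 57. ] tq [-0.11  0.64  0.12]
F cradle [-0.4  2.6  9.2] tcp cradle [ 0.5  0.1 55.1] tq [-0.05  0.69  0.26]
F cradle [-0.8  2.1  8.9] tcp cradle [ 0.4  0.1 53.1] tq [-0.11  0.7   0.25]
F cradle [-1.9  9.9 36.2] tcp cradle [ 0.5 -0.  52.5] tq [0.72 2.06 1.07]
```

The force rose to 36 N at a hard stop, with the TCP at 52.5 mm against about 53 expected for home. I'll press each end to confirm, starting with the upper.

```bash
python3 -m creep '[{"travel":[0,0,-7],"twist":[0,0,0]},{"travel":[0,0,-14],"twist":[0,0,0]},{"travel":[20,0,-14],"twist":[0,0,0]},{"travel":[36,0,-14],"twist":[0,0,0]},{"travel":[36,0,-10],"twist":[0,0,0]}]'>/dev/null;python3 -m creep '[{"travel":[0,0,2],"twist":[0,0,0]},{"travel":[0,0,5],"twist":[0,0,0]},{"travel":[0,0,5],"twist":[0,0,0]},{"travel":[0,0,5],"twist":[0,0,0]}]'>/dev/null; python3 st.py; for i in 1 2 3; do python3 -m creep '[{"travel":[0,0,1],"twist":[0,0,0]},{"travel":[0,0,2],"twist":[0,0,0]},{"travel":[0,0,2],"twist":[0,0,0]}]'>/dev/null; python3 st.py;done
```

```text
F cradle [ 0.8 -0.5 -0.2] tcp cradle [35.5  0.8 55.2] tq [-0.33  0.42 -0.06]
F cradle [ 0.1  1.4 -0.1] tcp cradle [36.1  0.3 53.5] tq [-0.35  0.37  0.05]
F cradle [-2.   4.2 18.2] tcp cradle [36.4  0.1 52.6] tq [-0.    1.38  0.5 ]
F cradle [-6.  12.9 50.1] tcp cradle [36.4  0.  52.5] tq [0.74 3.01 1.43]
```

The upper end is home, hard at 52.5. Now the lower end.

```bash
python3 -m creep '[{"travel":[0,0,-7],"twist":[0,0,0]},{"travel":[0,0,-16],"twist":[0,0,0]},{"travel":[-26,0,-16],"twist":[0,0,0]},{"travel":[-52,0,-16],"twist":[0,0,0]},{"travel":[-76,0,-16],"twist":[0,0,0]}]'>/dev/null;python3 -m creep '[{"travel":[0,0,3],"twist":[0,0,0]},{"travel":[0,0,7],"twist":[0,0,0]},{"travel":[0,0,9],"twist":[0,0,0]},{"travel":[0,0,9],"twist":[0,0,0]}]'>/dev/null; python3 st.py; for i in 1 2 3 4; do python3 -m creep '[{"travel":[0,0,1],"twist":[0,0,0]},{"travel":[0,0,2],"twist":[0,0,0]},{"travel":[0,0,2],"twist":[0,0,0]}]'>/dev/null; python3 st.py;done
```

```text
F cradle [-1.   0.9  0.6] tcp cradle [-38.8   0.   56.4] tq [-0.29  0.42  0.04]
F cradle [ 0.4 -0.  -0.1] tcp cradle [-39.1   0.   54.7] tq [-0.32  0.41 -0.01]
F cradle [0.2 0.4 0.7] tcp cradle [-39.4  -0.   52.8] tq [-0.35  0.37  0.02]
F cradle [-1.8  8.8 35.1] tcp cradle [-39.4  -0.2  52.6] tq [0.8  1.8  1.01]
F cradle [-4.3 18.5 71.8] tcp cradle [-39.4  -0.3  52.3] tq [1.9  3.36 2.13]
```

Both ends stop at the same height, so the light lies flat. I'll retract well clear and take a last look.

```bash
python3 -m creep '[{"travel":[0,0,-8],"twist":[0,0,0]},{"travel":[0,0,-30],"twist":[0,0,0]},{"travel":[0,0,-65],"twist":[0,0,0]},{"travel":[0,0,-100],"twist":[0,0,0]},{"travel":[0,0,-130],"twist":[0,0,0]}]'; python3 -m creep '[{"travel":[-35,0,0],"twist":[0,0,0]},{"travel":[-60,0,-10],"twist":[0,0,0]},{"travel":[-60,0,-10],"twist":[0,0,0]},{"travel":[-60,0,-10],"twist":[0,0,0]},{"travel":[-60,0,-10],"twist":[0,0,0]}]'; python3 look.py pics/r2.png 0
```

```text
time: 14.02
position: [0.4806, -0.1964, 0.2149]
ee_rot: [-2.711, -0.971, -0.724]
contact_force: [2.1, -0.9, -0.7]
finger_gap: -0.0004
grip_force: 0.0
time: 14.43
position: [0.4375, -0.2323, 0.192]
ee_rot: [-2.711, -0.97, -0.724]
contact_force: [0.3, 0.5, 0.7]
finger_gap: -0.0002
grip_force: 0.0
```

View pics/r2.png

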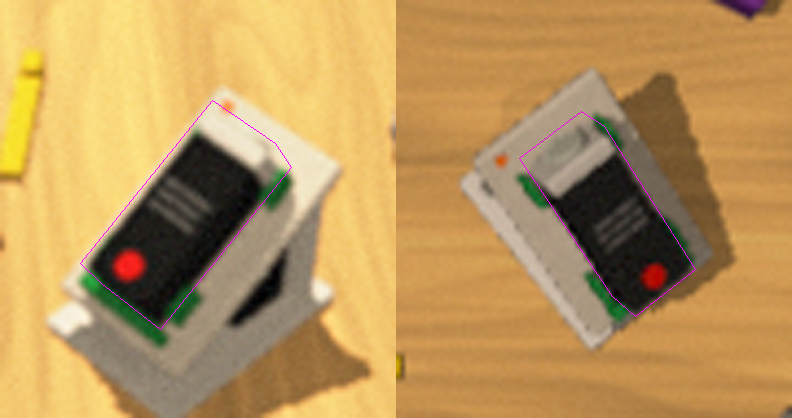

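In both views the light matches the fully-home outline between the guides, with its tail at the ledge and the hand clear.

```bash
python3 -c "
from rig import arm
print(arm.finish_job())"
```

```text
the job is handed in; nothing more can be done
None
```

The bike light is in the dock with its lens end uppermost; I pressed it until both ends stopped at the same height, took the hand away and handed the job in after about 14.5 s, with no verdict returned.

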